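Re-cog the packing-paper crimper

ROBOT

A 6-joint arm with a two-finger parallel gripper is mounted at the origin on the work surface. World frame = base frame: x ahead of the robot, y to its left, z up, the work surface at z = 0. Lengths are in mm, angles in rad, forces in N, time in s.
With the tool pointing down it reaches from about 350 to 800 mm from the base axis. Payload 7.3 kg.
Tool frame: the origin (TCP) lies at the very end of the fingers, on their centre line; the grasp point (between the pads) lies manip.pinch_z behind it (manip.pinch_z is the distance from the TCP to the grasp point, in mm); z points along the fingers, y is the line along which they close (so a half turn about z gives the same grasp; the last joint's range is limited). The gripper opens to 85 mm and grips with 20 to 120 N. Pads are 22 mm wide; open, the fingers measure 114 mm over their backs; the gripper's body (76 mm by 85 mm) begins 54 mm behind the grasp point. The pads swing forward as they close: fully open they stand 13 mm farther back than shut.
Start: joints at [1.169, 0.342, 1.524, -0, 1.275, -0.146], TCP at [132.819, 507.94, 231.322] pointing down, gripper open.
Joint ranges: [-2.53, 2.53], [-0.77, 2.02], [0.04, 2.7], [-1, 4.14], [0.28, 2.66], [-3.11, 3.11]. Speed limits (rad/s): [2.57, 2.57, 3.14, 3.14, 3.14, 3.14].

INTERFACE

Orientations are given as [roll, pitch, yaw] about the fixed x, y, z axes, in that order (R = Rz(yaw) Ry(pitch) Rx(roll)).
In Python, from plant import manip gives the robot as it stands. The module is installed in compiled form; this text tells all that it offers.
- The arm moves only by the shell command python3 -m inch 'ROWS' [FORCE]. ROWS is JSON, a list of rows, each a list of 7 numbers: the shift along the world's x, y, z as a fraction of full scale, then the turn, a rotation vector about the world's x, y, z as a fraction of full scale, then the opening, from -1 (shut) to 1 (fully open). A call has 1 to 12 rows; each row shifts and turns the commanded pose from where the row before left it; what a row does not reach is not made up. Full scale, the value 1, is 1000 mm for a shift and 5 degrees for a turn. A row lasts 1/10 s, in which the tool goes at most 50 mm and 8.59 degrees, less where a joint would pass 70% of its speed; a pose out of reach is approached as far as the arm can. A call with a number of a shift or a turn outside -1 to 1 is refused whole. A call with a gripper value outside its range is refused whole. The fingers move at their own pace and stop on an object; FORCE is the grip in N (left out, the last holds). Time passes only in rows, so rows that do not move let the fingers close. It gives the time, the measured TCP pose, the force, the opening and the grip force at its end, in the units of the state.
- manip.sense(): the state, without advancing time (a new reading comes with each control period).
- manip.read_camera(name): name is "side" or "top"; returns a dict with "pixels" (400x640x3 uint8, red, green, blue), "range_z" (400x640 float32, mm along the optical axis (not along the pixel's ray), 0 where there is no reading), "mtx" (3x3 intrinsics, pixels), "xyz" and "attitude" of the camera in the world. Camera axes: x right, y up, looking along -z (the intrinsics and any distortion apply to the point x, -y, -z); pixel columns grow to the right and rows downward; lengths in mm; the calibration is good to about 2 mm. A picture is of the moment at which its call begins.
- manip.close_job(): hands the job in; it is judged then, once.
The state is a dict: "t": time; "joint_positions": joint angles; "joint_vel": joint speeds; "effort": joint torques, N m; "position": TCP position; "orientation": TCP orientation; "ft_force": force on the tool from outside, world axes, zero at the start; "moment": the same for the moment, N m; "finger_gap": finger opening in mm; "finger_force": force on a finger pad.
Only numpy, scipy, OpenCV 4.12 (cv2) and the standard library are available. Lean on these libraries where they do the work, as an engineer would, in place of code of your own. Each camera call takes 0.05 s, during which the arm holds its last target. There are 200 camera calls.

TASK

Overhaul the paper crimper: lift the worn dark cog off the splined hub, slide the blue ejector post out to push the worn brown shoe up out of its pocket, lay both flat in the grey tray, and slide the ejector back in. Then slide every new coloured cog onto the hub, boss up, turning each to find the master spline, until all are stacked fully home, and seat the new white shoe flat and square in the T-shaped pocket. Last of all throw the red lever right over to on (away from the robot), leaving cup, tape roll and jar alone.

Things in the scene. Friction and masses are not known exactly. Their poses are not given: they have to be found in the camera images.
- hub_seat (a point): Upright fixed hub on the crimper deck. This point: on its axis, on its 60 mm seat collar, where the lowest cog rests; the cogs stack 22 mm each. 28 mm core with splines to 54 mm above, plain pilot nose to 63 mm. Yellow master spline (11 mm wide, to 19.5 mm radius) along +x, 5 mm steel ones along +y, -x, -y. Cogs fit only master on master: about 4 degrees, 1.4 mm of play.
- worn_cog_mid (a point): Worn cog, dark steel grey, on the hub at the start: 12 teeth, 96 mm across, 0.22 kg. Toothed plate 8 mm thick; on it an eight-sided boss to 22 mm overall, 56 mm across flats; flats (23 mm wide) face its +x, -x, +y, -y. Bore with four slots: wide master slot at +x (stripe on boss and tooth), narrow ones at +y, -x, -y. This point: on the axis, 11 mm above the underside; z up.
- cog_blue_mid (a point): New cog, blue plastic, yellow stripe; may be absent (None): 12 teeth, 96 mm across, 0.22 kg. Toothed plate 8 mm thick; on it an eight-sided boss to 22 mm overall, 56 mm across flats; flats (23 mm wide) face its +x, -x, +y, -y. Bore with four slots: wide master slot at +x (stripe on boss and tooth), narrow ones at +y, -x, -y. This point: on the axis, 11 mm above the underside; z up.
- cog_green_mid (a point): New cog, green plastic, yellow stripe; may be absent (None): 12 teeth, 96 mm across, 0.22 kg. Toothed plate 8 mm thick; on it an eight-sided boss to 22 mm overall, 56 mm across flats; flats (23 mm wide) face its +x, -x, +y, -y. Bore with four slots: wide master slot at +x (stripe on boss and tooth), narrow ones at +y, -x, -y. This point: on the axis, 11 mm above the underside; z up.
- cog_orange_mid (a point): New cog, orange plastic, yellow stripe; may be absent (None): 12 teeth, 96 mm across, 0.22 kg. Toothed plate 8 mm thick; on it an eight-sided boss to 22 mm overall, 56 mm across flats; flats (23 mm wide) face its +x, -x, +y, -y. Bore with four slots: wide master slot at +x (stripe on boss and tooth), narrow ones at +y, -x, -y. This point: on the axis, 11 mm above the underside; z up.
- shoe_mid (a point): Guide shoe: white T-shaped plate 16 mm thick with a red grip rib, 0.2 kg. T's bar spans x -30..6, y -50..50 mm, its stem x 6..42, y -20..20 mm. The rib is 24 mm wide (y), 60 mm long (x -27..33 mm), from 16 to 36 mm above the underside. This point: x = y = 0, 18 mm above the underside; z up.
- worn_shoe_mid (a point): Worn shoe: flat brown T-shaped plate 12 mm thick, no rib, same T outline and axes as the new shoe, 0.13 kg; at the start it lies in the pocket, flush with its frame. This point: x = y = 0, 6 mm above the underside (half-way up); z up. Raised by the ejector it can be gripped across its stem (40 mm wide, best 26 mm along +x).
- eject_top (a point): top of the blue ejector post, 20 x 20 mm, standing 40 mm above the deck beside the pocket; it slides along the crimper's x.
- eject (a joint): ejector slide: 0 = in (post nearest the robot), 0.06 m = out, post pushed away along the crimper's +x. It raises a pad in the pocket floor by 0.4 x its travel (24 mm at full travel, which lifts what lies in the pocket clear of the frame). Needs about 3 N, stays where it is left; pushed back, the pad sinks flush.
- pocket (a point): the shoe's T-shaped pocket in an aluminium frame on the crimper deck, 12 mm deep, 2 mm clearance all round. This point is on the pocket floor; the seated shoe has its frame above this one, axes parallel (same yaw), its underside on this floor.
- lever_tip (a point): centre of the red ball (26 mm across) on the drive lever, 80 mm from the lever's pivot; the lever stands on the deck between hub and pocket.
- lever (a joint): drive lever angle: 0 = off (leaning 0.5 rad towards the crimper's -x, the robot's side), 1.0 = on (leaning 0.5 rad towards the crimper's +x). Light, stays where it is left.
- crimper: grey deck (x -65..70 mm, y -190..235 mm, top 20 mm above the table) of the paper crimper, with a green gearbox 45 mm high along its far side (x 70..130 mm). Origin under the deck centre on the table. Hub axis at x 0, y -110 mm; pocket at x 0, y 110 mm; ejector post at y 210 mm; lever pivot at x 20 mm, y 0, 42 mm above the table.
- scrap_tray: grey open plastic tray 240 mm (x) x 160 mm (y), 30 mm high, 5 mm walls and floor, fixed. Origin under its centre on the table.
- cup: bystander: terracotta cup 80 mm across, 95 mm high; origin under its centre
- tape_roll: bystander: amber tape roll 100 mm across, 48 mm high; origin under its centre
- glue_jar: bystander: jar 60 mm across, 90 mm high; origin under its centre
Mind the look-alikes: they are no part of the job. Leave any green or orange look-alike of the part that bears worn_shoe_mid alone.

How it is judged:
By the outcome, as a careful person would: the job done as asked, in the order asked, and still so for the second after the job is handed in, with the robot touching nothing.
Of cog_blue, cog_green, cog_orange only 2 to 3 are there at a start; the rules pass over those that are not, and their reading is None.
At some moment in a run one of cog_blue, cog_green, cog_orange, shoe may be knocked a few centimetres aside while the robot is not near it.
It also fails if it takes over 208 s, if anything falls off the work surface, if the arm or the gripper's body presses on something with over 40 N, if the wrist force passes 120 N, or if a joint passes its speed limit or range.

## Working session

There is one attempt and no reset: what is moved stays moved. The work goes in short steps, Python scripts to look and compute and a shell command to move; the robot and the scene stay as the last step left them, time stands still between calls to the robot, and variables do not carry over. Pictures are saved under pics/ and viewed, at most 14 in all, crops included, and the job is handed in when it is done.

```bash
mkdir -p pics; cat > h.py <<'E'
import numpy as np, cv2
from plant import manip
from scipy.spatial.transform import Rotation as R
def cam(n):
    c=manip.read_camera(n); return c
def rot(c):
    a=np.array(c["attitude"],float)
    return a if a.shape==(3,3) else R.from_euler('xyz',a).as_matrix()
def cloud(c):
    z=c["range_z"].astype(float); K=np.array(c["mtx"]); h,w=z.shape
    u,v=np.meshgrid(np.arange(w),np.arange(h))
    P=np.stack([(u-K[0,2])/K[0,0]*z,-(v-K[1,2])/K[1,1]*z,-z],-1)
    return P@rot(c).T+np.array(c["xyz"])
def save(c,n,box=None,s=1):
    p=c["pixels"]
    if box: p=p[box[1]:box[3],box[0]:box[2]]
    p=cv2.resize(p,None,fx=s,fy=s,interpolation=cv2.INTER_CUBIC)
    cv2.imwrite("pics/"+n+".png",p[:,:,::-1])
E
python3 - <<'E'
from h import *
print(manip.pinch_z, manip.sense())
for n in("top","side"):
    c=cam(n); print(n,c["xyz"],c["attitude"],c["mtx"]); save(c,n+"0",s=1.25); np.savez(n+"0.npz",**c)
    P=cloud(c); print(P[200,320],P[100,100],P[300,500])
E
```

```text
18.700000000000003 {'t': 0.0, 'joint_positions': array([ 1.16900792e+00,  3.42696655e-01,  1.52500313e+00, -1.57843204e-05,
        1.27540423e+00, -1.45999010e-01]), 'joint_vel': array([-0.00069387, -0.00128027,  0.00075279, -0.00059104,  0.00033713,
        0.00030251]), 'effort': array([ 1.04923551e-03, -4.33672106e+01, -2.46024513e+01, -1.07419505e-04,
        7.76113156e-03, -6.50949588e-06]), 'position': array([132.6556022 , 507.55401872, 230.64433889]), 'orientation': array([-3.14009517e+00, -2.04941071e-04,  2.88580771e+00]), 'ft_force': array([-0.20847029,  0.06812569, -0.42320674]), 'moment': array([0.04527629, 0.04602323, 0.01492389]), 'finger_force': 0.0, 'finger_gap': 85.8440950866223}
top [ 311.35048386  -47.28590265 1251.03071283] [ 0.17660087  0.0243805  -1.56478194] [[410.6498245    0.         319.91012324]
 [  0.         410.6498245  201.58857407]
 [  0.           0.           1.        ]]
[ 5.39402590e+02 -1.56966559e+01  4.64109096e-01] [868.3815697  703.90645247   8.46151115] [ 245.59471384 -518.3989854    70.32671867]
side [ 454.91636709 -984.365842    699.58471935] [ 1.00631215  0.02041267 -0.09656808] [[466.27675576   0.         315.88199785]
 [  0.         466.27675576 199.22569533]
 [  0.           0.           1.        ]]
[557.97346587 108.07675051   2.12122204] [-615.45493066 1864.81447526 -285.69656767] [ 885.91992896 -322.32655735    2.68012684]
```

View pics/top0.png

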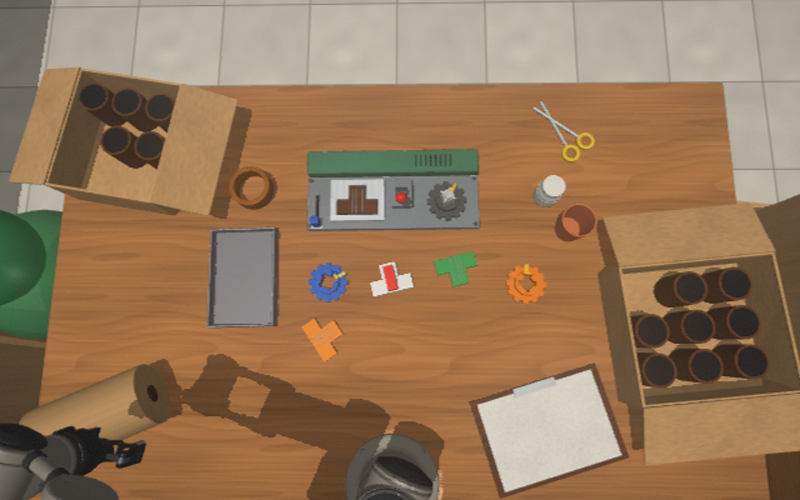

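View pics/side0.png

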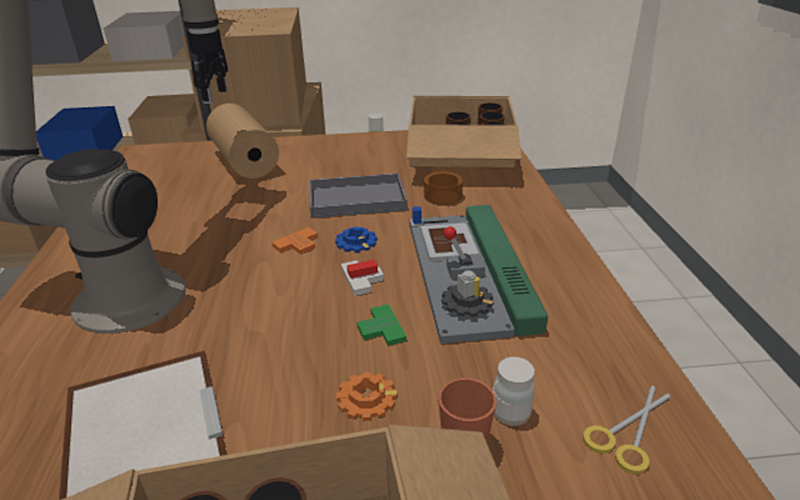

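Top view (in 800-wide pixels): worn brown shoe in its pocket (357,200), look-alikes green T (457,267) and orange T (322,338). The worn cog is on the hub (447,198), new cogs are blue (328,282) and orange (526,284), there is no green cog, and the white shoe is at (390,278). The tray is at (243,277) and the ejector post at (315,220). By the description I choose the brown T in the frame. Next I measure them and take a close crop.

```bash
cat >> h.py <<'E'
def hsv(c): return cv2.cvtColor(c["pixels"],cv2.COLOR_RGB2HSV).astype(int)
def mask(c,lo,hi,box):
    H=hsv(c); m=np.all((H>=lo)&(H<=hi),-1); b=np.zeros_like(m); b[box[1]:box[3],box[0]:box[2]]=1
    return m&b
def plane(c,u,v,z):
    K=np.array(c["mtx"]); d=np.stack([(np.asarray(u,float)-K[0,2])/K[0,0],-(np.asarray(v,float)-K[1,2])/K[1,1],-np.ones(np.shape(u))],-1)@rot(c).T
    o=np.array(c["xyz"]); return o+d*((z-o[2])/d[...,2])[...,None]
def rect(P):
    r=cv2.minAreaRect(P[:,:2].astype(np.float32)); return np.round(r[0],1),np.round(r[1],1),round(r[2],1)
E
python3 - <<'E'
from h import *
c=dict(np.load("top0.npz")); P=cloud(c)
save(c,"crop0",(225,115,450,300),3.5)
B={"blue":((100,100,60),(130,255,255),(240,205,285,245)),
"orange":((5,150,120),(18,255,255),(395,205,445,250)),
"shoewhite":((0,0,150),(180,60,255),(290,200,335,242)),
"shoered":((0,150,100),(180,255,255),(290,200,335,242)),
"post":((100,100,60),(130,255,255),(243,165,262,190)),
"lever":((0,150,100),(180,255,255),(312,150,330,166)),
"gearbox":((50,60,30),(90,255,255),(235,110,395,150)),
"ylhub":((20,120,100),(35,255,255),(335,140,385,180)),
"ylblue":((20,120,100),(35,255,255),(240,205,290,245)),
"ylor":((21,120,100),(35,255,255),(395,205,445,250)),
"pocketbrown":((0,60,20),(20,255,140),(268,142,305,178))}
for k,(lo,hi,b) in B.items():
    m=mask(c,lo,hi,b); q=P[m]; print(k,m.sum(),np.round(np.median(q,0),1),np.round(np.percentile(q[:,2],[2,50,98]),1),rect(q))
m=np.zeros(P.shape[:2],bool); m[175:270,160:230]=1
q=P[m&(P[...,2]>20)&(P[...,2]<40)]; print("tray",rect(q)); q=P[215:235,185:205]; print(np.median(q[...,2]))
m=np.zeros(P.shape[:2],bool); m[110:200,235:395]=1
q=P[m&(P[...,2]>14)&(P[...,2]<60)]; print("crimper",rect(q),q[:,:2].min(0),q[:,:2].max(0))
m[:]=0; m[135:180,335:385]=1
q=P[m&(P[...,2]>45)]; print("hub hi",np.percentile(q[:,2],[5,30,50,70,90,99]),np.median(q,0))
for n,z in(("cup",0),):
  pass
E
```

```text
blue 513 [454.1 161.9   9.7] [ 3.6  9.7 25.9] (array([385.4,  89.4]), array([297. ,  92.1]), 44.3)
orange 2093 [ 456.1 -316.9    1.9] [-4.1  1.9 24.4] (array([ 433.1, -218.7]), array([160.5, 388.6]), 12.9)
shoewhite 368 [456.3   9.3  16.1] [ 0.3 16.1 21.3] (array([419.8, -23.6]), array([196.2, 103.7]), 40.2)
shoered 210 [458.9   3.7  34.4] [-4.2 34.4 40.8] (array([416. ,   6.7]), array([209.4, 131.7]), 0.0)
post 45 [601.5 189.5  59.6] [50.4 59.6 65.4] (array([602. , 189.9]), array([17.8, 18.8]), 2.2)
lever 53 [638.8 -18.1 124.9] [118.1 124.9 129.7] (array([480.9, -28. ]), array([340.7,  20.3]), 3.1)
gearbox 2265 [752.8  11.9  45.4] [40.3 45.4 50.5] (array([546.9,   1.2]), array([472.1, 421.1]), 0.7)
ylhub 14 [ 681.4 -142.4   45.9] [33.3 45.9 86.8] (array([ 682.5, -141.5]), array([ 9.1, 28. ]), 61.6)
ylblue 22 [475.6 130.9  10.4] [2.000e-01 1.040e+01 7.366e+02] (array([401. ,  40.7]), array([250.1,  25.4]), 50.3)
ylor 17 [ 491.9 -322.6   11.7] [ 2.  11.7 26.6] (array([ 492.5, -320.1]), array([24.3, 10.1]), 1.8)
pocketbrown 489 [648.1  91.9  32.3] [26.6 32.3 38. ] (array([512.1,  13.8]), array([407.8,  99.1]), 30.6)
tray (array([470. , 369.6]), array([240.2, 162.6]), 1.7)
5.0107637362561945
crimper (array([688.4,   5.1]), array([197.7, 425.6]), 0.6) [ 587.6197457  -207.82375401] [788.74815293 218.36648899]
hub hi [  45.64985696   50.50995492   53.14577981   76.44480915   91.03141405
 1251.03071283] [ 655.0385924  -124.66592052   53.14577981]
```

View pics/crop0.png

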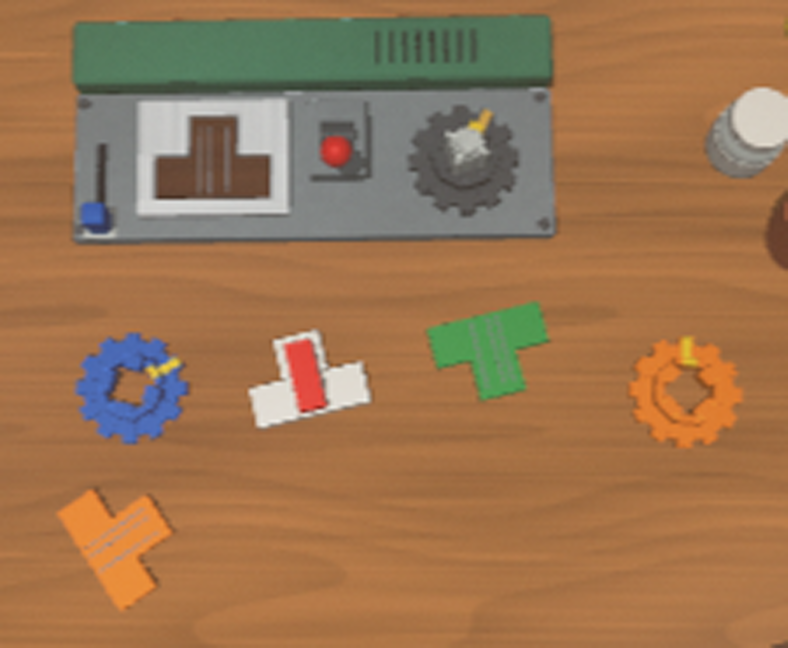

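The crop confirms the choice: brown T in the white frame at crop (212,158), stem toward +x. The blue cog's stripe points up-right, the orange cog's up, and the worn cog's master slot is at its upper right. Now I refine poses.

```bash
cat >> h.py <<'E'
def cog(c,col,box,zb=0):
    "centre and yaw of a cog lying with underside at zb; col=(lo,hi) of body; stripe yellow"
    m=mask(c,*col,box)|mask(c,(20,100,90),(36,255,255),box)
    m=cv2.morphologyEx(m.astype(np.uint8),cv2.MORPH_CLOSE,np.ones((3,3)))
    k=max(cv2.findContours(m,cv2.RETR_EXTERNAL,cv2.CHAIN_APPROX_NONE)[0],key=cv2.contourArea)[:,0]
    Q=plane(c,k[:,0],k[:,1],zb+8)[:,:2].astype(np.float32)
    (x,y),r=cv2.minEnclosingCircle(Q); M=cv2.moments(Q.reshape(-1,1,2)); ctr=np.array([M["m10"],M["m01"]])/M["m00"]
    d=Q-ctr; a=np.arctan2(d[:,1],d[:,0]); rr=np.hypot(*d.T)
    ph=np.degrees(np.angle(np.sum((rr-rr.mean())*np.exp(12j*a))))/12
    v,u=np.nonzero(mask(c,(21,110,90),(36,255,255),box)); S=plane(c,u,v,zb+10)[:,:2].mean(0)-ctr
    st=np.degrees(np.arctan2(S[1],S[0])); 
    return dict(enc=(round(x,1),round(y,1),round(r,1)),ctr=ctr.round(1),stripe=round(st,1),yaw=round(ph+30*round((st-ph)/30),1))
BLUE=((100,100,50),(130,255,255)); ORANGE=((3,140,90),(19,255,255))
E
python3 - <<'E'
from h import *
c=dict(np.load("top0.npz")); P=cloud(c)
print(cog(c,BLUE,(240,205,285,245))); print(cog(c,ORANGE,(400,205,442,250)))
# deck outline: back edge of gearbox roof
m=mask(c,(50,60,30),(90,255,255),(235,110,395,150)).astype(np.uint8)
k=max(cv2.findContours(m,cv2.RETR_EXTERNAL,cv2.CHAIN_APPROX_NONE)[0],key=cv2.contourArea)[:,0]
us=np.arange(255,375); 
vt=[k[k[:,0]==u][:,1].min() for u in us]; 
Q=plane(c,us,np.array(vt),45)[:,:2]; f=np.polyfit(Q[:,1],Q[:,0],1); print("back edge yaw",np.degrees(-np.arctan(f[0])),"x at y=-17",np.polyval(f,-17))
print("gb y ends",plane(c,k[:,0].min(),(k[k[:,0].argmin(),1]),45),plane(c,k[:,0].max(),k[k[:,0].argmax(),1],45))
# white frame
m=mask(c,(0,0,150),(180,50,255),(255,135,315,182)).astype(np.uint8)
k=max(cv2.findContours(m,cv2.RETR_EXTERNAL,cv2.CHAIN_APPROX_NONE)[0],key=cv2.contourArea)[:,0]
print("frame",rect(plane(c,k[:,0],k[:,1],32)))
m=mask(c,(0,50,20),(20,255,150),(264,140,308,178)).astype(np.uint8)
k=max(cv2.findContours(m,cv2.RETR_EXTERNAL,cv2.CHAIN_APPROX_NONE)[0],key=cv2.contourArea)[:,0]
q=plane(c,k[:,0],k[:,1],32); print("T",rect(q),q[:,:2].min(0),q[:,:2].max(0))
# shoe
m=mask(c,(0,0,140),(180,70,255),(290,200,335,245))|mask(c,(0,150,90),(180,255,255),(290,200,335,245))
q=mask(c,(0,150,90),(5,255,255),(290,200,335,245))|mask(c,(174,150,90),(180,255,255),(290,200,335,245))
v,u=np.nonzero(q); print("rib",rect(plane(c,u,v,36)),len(u))
v,u=np.nonzero(m); print("shoe all",rect(plane(c,u,v,16)))
v,u=np.nonzero(mask(c,*BLUE,(243,165,262,190))); print("post",rect(plane(c,u,v,60)))
d=P[150:178,325:335]; 
for y0,y1,x0,x1 in((180,190,320,340),): print("deck z",np.median(P[180:184,280:340,2]))
w=P[140:178,340:382]; print("hub top", [ (h,np.round(np.median(w[(w[...,2]>h)&(w[...,2]<h+200)],0),1), ((w[...,2]>h)&(w[...,2]<200)).sum()) for h in(80,88)])
for n,b in(("worn plate ring",None),):
    r=np.hypot(w[...,0]-656,w[...,1]+127); print("z by r",[(a,np.round(np.median(w[...,2][(r>a)&(r<a+5)]),1)) for a in range(0,50,5)])
E
```

```text
{'enc': (458.5, 160.0, 47.6), 'ctr': array([458.8, 160.4]), 'stripe': np.float64(-58.2), 'yaw': np.float64(-60.2)}
{'enc': (456.1, -320.9, 92.8), 'ctr': array([ 456.3, -320.3]), 'stripe': np.float64(-3.4), 'yaw': np.float64(-15.8)}
back edge yaw 0.7769576751149392 x at y=-17 780.3585755706929
gb y ends [754.33418551 213.65857228  45.        ] [ 733.84231309 -205.47011477   45.        ]
frame (array([661.3,  90.7]), array([104.5, 132.6]), 1.7)
T (array([660.1,  90.6]), array([73.6, 95.7]), 0.8) [623.78127249  42.2576003 ] [697.04475386 138.36695709]
rib (array([466.6,   7.4]), array([59.1, 21. ]), 14.4) 139
shoe all (array([460. ,   6.1]), array([115.5, 130.4]), 0.2)
post (array([601.2, 189.8]), array([19., 18.]), 2.0)
deck z 19.450005314783652
hub top [(80, array([ 656.3, -128.3,   87.5]), np.int64(88)), (88, array([ 656.7, -128.2,   91.3]), np.int64(42))]
z by r [(0, np.float64(91.4)), (5, np.float64(91.4)), (10, np.float64(81.3)), (15, np.float64(56.4)), (20, np.float64(52.3)), (25, np.float64(49.8)), (30, np.float64(38.8)), (35, np.float64(38.2)), (40, np.float64(37.5)), (45, np.float64(23.0))]
```

```bash
python3 - <<'E'
from h import *
c=dict(np.load("top0.npz")); s=dict(np.load("side0.npz"))
Pt,Ps=cloud(c),cloud(s)
for n,C,P,b in(("top",c,Pt,(335,135,385,182)),("side",s,Ps,(345,210,405,260))):
    m=mask(C,(18,100,80),(36,255,255),b); q=P[m]
    for lo,hi in((28,44),(44,56),(56,95)):
        k=q[(q[:,2]>lo)&(q[:,2]<hi)]
        if len(k): d=np.median(k,0); print(n,lo,len(k),d.round(1),"yaw",np.degrees(np.arctan2(d[1]+128.3,d[0]-656.5)).round(1))
# dark cog teeth phase
H=hsv(c); m=((H[...,2]<85)).astype(np.uint8); b=np.zeros_like(m); b[137:180,338:380]=1
m&=b; m=cv2.morphologyEx(m,cv2.MORPH_CLOSE,np.ones((3,3)))
def ph(m,zb,name):
    k=max(cv2.findContours(m,cv2.RETR_EXTERNAL,cv2.CHAIN_APPROX_NONE)[0],key=cv2.contourArea)[:,0]
    Q=plane(c,k[:,0],k[:,1],zb+8)[:,:2].astype(np.float32); e=cv2.minEnclosingCircle(Q)
    d=Q-np.array(e[0]); a=np.arctan2(d[:,1],d[:,0]); r=np.hypot(*d.T)
    w=np.exp(12j*a); g=(r-r.mean()); print(name,e,"phase",np.degrees(np.angle((g*w).sum()))/12, abs((g*w).sum())/len(g))
ph(m,30,"worn")
H=hsv(c); b[:]=0; b[205:250,400:442]=1
m=((H[...,1]>165)&(H[...,2]>150)).astype(np.uint8)&b; ph(m,0,"orange")
u=np.hstack([cv2.resize(x["pixels"][y0:y1,x0:x1],(390,390),interpolation=cv2.INTER_CUBIC) for x,x0,y0,x1,y1 in((c,335,135,385,185),(s,345,205,405,265))])
cv2.imwrite("pics/hub.png",u[:,:,::-1])
m=cv2.resize(c["pixels"][200:250,400:450],(390,390),interpolation=cv2.INTER_CUBIC)
E
```

```text
top 28 17 [ 693.1 -147.6   36.9] yaw -27.8
top 44 2 [ 677.9 -144.7   51.5] yaw -37.5
top 56 8 [ 672.4 -134.9   83.6] yaw -22.5
side 28 18 [ 694.5 -145.7   39. ] yaw -24.6
side 44 21 [ 678.3 -140.6   52.9] yaw -29.3
side 56 42 [ 672.2 -140.1   72.8] yaw -37.0
worn ((725.2034912109375, -134.02374267578125), 63.20798873901367) phase 0.8470741311009634 8.423922797844487
orange ((456.77813720703125, -320.1914367675781), 49.79698944091797) phase -3.4910504115006504 1.4063684267866081
```

View pics/hub.png

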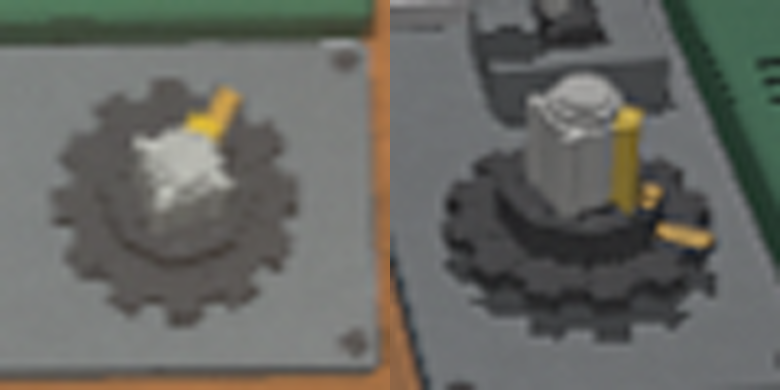

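Master spline and worn-cog stripe point to about -27° (stripe at left-panel (225,105), yellow spline at right-panel (625,160)). Moving over the hub at tool yaw 153°.

```bash
python3 -m inch '[[0.0262,-0.0318,0,0,0,-0.82,1],[0.0262,-0.0318,0,0,0,-0.82,1],[0.0262,-0.0318,0,0,0,-0.82,1],[0.0262,-0.0318,0,0,0,0,1],[0.0262,-0.0318,0,0,0,0,1],[0.0262,-0.0318,0,0,0,0,1],[0.0262,-0.0318,0,0,0,0,1],[0.0262,-0.0318,0,0,0,0,1],[0.0262,-0.0318,0,0,0,0,1],[0.0262,-0.0318,0,0,0,0,1],[0.0262,-0.0318,0,0,0,0,1],[0.0262,-0.0318,0,0,0,0,1]]' 40
python3 -m inch '[[0.0262,-0.0318,-0.01,0,0,0,1],[0.0262,-0.0318,-0.01,0,0,0,1],[0.0262,-0.0318,-0.01,0,0,0,1],[0.0262,-0.0318,-0.01,0,0,0,1],[0.0262,-0.0318,-0.01,0,0,0,1],[0.0262,-0.0318,-0.01,0,0,0,1],[0.0262,-0.0318,-0.01,0,0,0,1],[0.0262,-0.0318,-0.01,0,0,0,1],[0,0,0,0,0,0,1],[0,0,0,0,0,0,1]]'
```

```text
t: 1.3
position: [447.9, 124.8, 231.1]
orientation: [-3.142, -0.0, 2.671]
ft_force: [-0.2, 0.7, 0.2]
finger_gap: 85.6
finger_force: 0.0
t: 2.3
position: [656.3, -128.6, 149.6]
orientation: [-3.141, -0.003, 2.67]
ft_force: [0.2, 0.3, 0.7]
finger_gap: 85.5
finger_force: 0.0
```

```bash
python3 -m inch '[[0,0,-0.03,0,0,0,1],[0,0,-0.03,0,0,0,1],[0,0,-0.03,0,0,0,1],[0,0,-0.0246,0,0,0,1],[0,0,0,0,0,0,1],[0,0,0,0,0,0,-1],[0,0,0,0,0,0,-1],[0,0,0,0,0,0,-1],[0,0,0,0,0,0,-1],[0,0,0,0,0,0,-1],[0,0,0,0,0,0,-1]]' 30; python3 -c "
from h import *
s=manip.sense();print(s['moment'],s['ft_force'],s['position'],np.degrees(s['orientation']))"
```

```text
t: 3.4
position: [658.1, -128.1, 39.4]
orientation: [3.14, 0.004, 2.671]
ft_force: [-0.7, 1.4, 6.4]
finger_gap: 54.8
finger_force: 33.2
[0.2278648  0.19658241 0.04928099] [-0.68965542  1.36197012  6.41816394] [ 658.06817346 -128.07712349   39.36575419] [179.93614751   0.22065924 153.05228107]
```

```bash
python3 -m inch '[[0,0,0.01,0,0,0,-1],[0,0,0.02,0,0,0,-1],[0,0,0.03,0,0,0,-1],[0,0,0.04,0,0,0,-1],[0,0,0.04,0,0,0,-1],[0,0,0.01,0,0,0,-1]]'; python3 -m inch '[[-0.005,0.02,0,0,0,0,-1],[-0.01,0.042,0,0,0,0,-1],[-0.01,0.042,0,0,0,0,-1],[-0.01,0.042,0,0,0,0,-1],[-0.01,0.042,0,0,0,0,-1],[-0.011,0.044,0,0,0,0,-1],[-0.011,0.044,0,0,0,0,-1],[-0.011,0.044,0,0,0,0,-1],[-0.011,0.044,0,0,0,0,-1],[-0.011,0.044,0,0,0,0,-1],[-0.011,0.044,0,0,0,0,-1],[-0.011,0.044,0,0,0,0,-1]]'; python3 -m inch '[[-0.005,0.002,-0.04,0,0,0,-1],[0,0,-0.04,0,0,0,-1],[0,0,-0.04,0,0,0,-1],[0,0,-0.02,0,0,0,-1],[0,0,-0.005,0,0,0,-1],[0,0,0,0,0,0,-1]]'
```

```text
t: 4.0
position: [658.8, -128.7, 193.2]
orientation: [3.14, 0.01, 2.671]
ft_force: [0.3, -0.7, -1.6]
finger_gap: 54.9
finger_force: 34.6
t: 5.2
position: [533.7, 369.4, 186.2]
orientation: [-3.141, -0.001, 2.671]
ft_force: [0.2, 0.6, -1.6]
finger_gap: 55.0
finger_force: 34.6
t: 5.8
position: [529.5, 369.7, 41.1]
orientation: [-3.14, -0.001, 2.671]
ft_force: [0.3, 0.1, -1.7]
finger_gap: 54.8
finger_force: 34.5
```

```bash
python3 -m inch '[[0,0,-0.015,0,0,0,-1],[0,0,-0.01,0,0,0,-1],[0,0,0,0,0,0,0.4],[0,0,0,0,0,0,0.4],[0,0,0,0,0,0,0.4],[0,0,0.03,0,0,0,0.4],[0,0,0.05,0,0,0,0],[0,0,0.04,0,0,0,-1]]'; python3 -m inch '[[0.005,-0.03,0,0,0,0.9,-1],[0.005,-0.03,0,0,0,0.9,-1],[0.005,-0.03,0,0,0,0.9,-1],[0.005,-0.03,0,0,0,0.9,-1],[0.005,-0.03,0,0,0,0.9,-1],[0.005,-0.03,0,0,0,0.95,-1],[0,0,-0.03,0,0,0,-1],[0,0,-0.04,0,0,0,-1],[0,0,-0.025,0,0,0,-1],[0,0,0,0,0,0,-1]]'; python3 - <<'E'
from h import *
c=cam("top");save(c,"tray1",(150,110,450,300),2.6);np.savez("t1.npz",**c)
E
```

```text
t: 6.6
position: [530.3, 370.2, 139.6]
orientation: [3.14, 0.001, 2.671]
ft_force: [-0.3, 0.3, 0.7]
finger_gap: 31.7
finger_force: 0.0
t: 7.6
position: [557.7, 189.3, 38.9]
orientation: [-3.14, -0.006, -3.137]
ft_force: [-0.5, -0.2, 0.7]
finger_gap: 0.2
finger_force: 0.0
```

View pics/tray1.png

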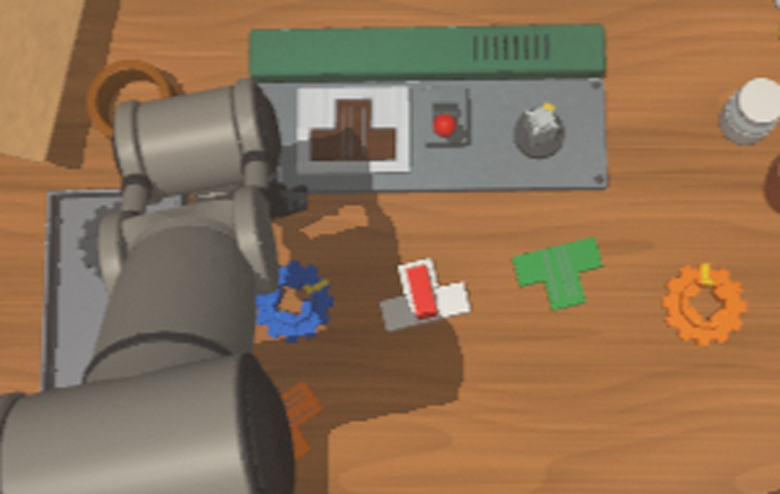

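The worn cog is in the tray at (100,240), the hub is bare at (540,130), and the gripper is beside the post. Next I push the ejector out.

```bash
python3 -m inch '[[0.01,0,0,0,0,0,-1],[0.01,0,0,0,0,0,-1],[0.01,0,0,0,0,0,-1],[0.01,0,0,0,0,0,-1],[0.01,0,0,0,0,0,-1],[0.01,0,0,0,0,0,-1],[0.01,0,0,0,0,0,-1],[0.01,0,0,0,0,0,-1],[0.01,0,0,0,0,0,-1]]'; python3 -m inch '[[0.005,0,0,0,0,0,-1],[0,0,0,0,0,0,-1]]'
```

```text
t: 8.55
position: [645.0, 190.7, 43.3]
orientation: [3.141, -0.013, -3.136]
ft_force: [-45.3, 1.6, 28.1]
finger_gap: 0.1
finger_force: 22.5
t: 8.75
position: [644.9, 190.8, 43.2]
orientation: [-3.14, -0.024, -3.135]
ft_force: [-42.5, -0.6, 27.8]
finger_gap: 0.1
finger_force: 21.4
```

```bash
python3 -m inch '[[-0.02,0,0,0,0,0,-1],[-0.005,0,0.04,0,0,0,-1],[0,0,0.05,0,0,0,0.4],[0.017,-0.033,0,0,0,0.1,0.4],[0.017,-0.033,0,0,0,0,0.4],[0.018,-0.033,0,0,0,0,0.4],[0,0,0,0,0,0,0.4],[0,0,0,0,0,0,0.4]]'; python3 - <<'E'
from h import *
c=cam("side");P=cloud(c);save(c,"sh1",(300,130,460,290),3.5)
d=np.array([[x,y] for x in(0,) for y in(0,)])
m=mask(c,(0,50,15),(20,255,150),(325,165,400,215)); q=P[m]; q=q[(q[:,2]>25)&(q[:,2]<75)&(q[:,0]<720)&(q[:,0]>600)]
print(np.percentile(q,[1,50,99],axis=0).round(1))
E
```

```text
t: 9.55
position: [683.0, 90.0, 133.0]
orientation: [3.141, 0.002, -3.13]
ft_force: [-0.9, 0.1, -0.9]
finger_gap: 60.0
finger_force: 0.0
[[625.4  37.6  45.4]
 [645.3  82.1  56.7]
 [696.8 139.4  60.1]]
```

View pics/sh1.png

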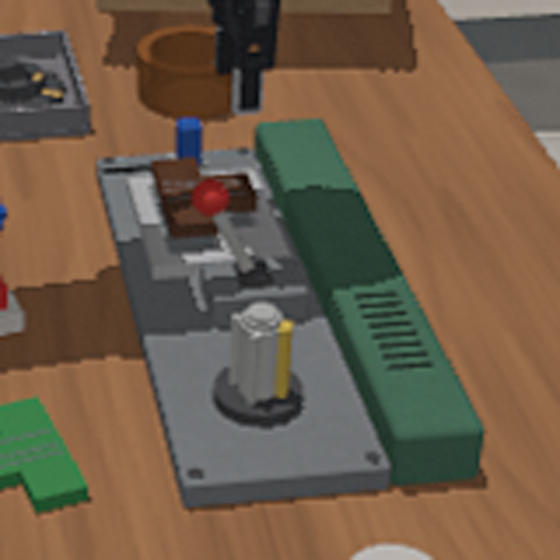

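The worn shoe is raised (top z≈57, at (205,195) in the crop), the worn cog lies flat in the tray at (40,85), and the post is out. Gripping the shoe's stem.

```bash
python3 -m inch '[[-0.003,0,-0.04,0,0,0,0.4],[0,0,-0.04,0,0,0,0.4],[0,0,-0.013,0,0,0,0.4],[0,0,0,0,0,0,0.4],[0,0,0,0,0,0,-1],[0,0,0,0,0,0,-1],[0,0,0,0,0,0,-1],[0,0,0,0,0,0,-1],[0,0,0,0,0,0,-1]]' 40;  python3 -m inch '[[0,0,0.02,0,0,0,-1],[0,0,0.04,0,0,0,-1],[0,0,0.04,0,0,0,-1],[0,0,0,0,0,0,-1]]'
```

```text
t: 10.5
position: [680.4, 91.4, 41.2]
orientation: [3.141, 0.005, -3.128]
ft_force: [0.5, 1.8, 6.2]
finger_gap: 39.0
finger_force: 44.4
t: 10.9
position: [682.2, 90.9, 146.4]
orientation: [3.142, 0.013, -3.128]
ft_force: [0.9, -0.3, -0.2]
finger_gap: 38.7
finger_force: 43.7
```

```bash
python3 -m inch '[[-0.013,0.014,0,0,0,0,-1],[-0.026,0.029,0,0,0,0,-1],[-0.029,0.033,0,0,0,0,-1],[-0.03,0.034,0,0,0,0,-1],[-0.03,0.034,0,0,0,0,-1],[-0.03,0.034,0,0,0,0,-1],[-0.03,0.034,0,0,0,0,-1],[-0.03,0.034,-0.01,0,0,0,-1],[-0.02,0.022,-0.03,0,0,0,-1],[-0.013,0.011,-0.03,0,0,0,-1],[0,0,-0.03,0,0,0,-1],[0,0,0,0,0,0,-1]]'
```

```text
t: 12.1
position: [424.8, 368.6, 35.1]
orientation: [-3.137, -0.007, -3.126]
ft_force: [0.2, -0.2, -1.4]
finger_gap: 38.8
finger_force: 43.6
```

```bash
python3 -m inch '[[0,0,-0.018,0,0,0,-1],[0,0,-0.01,0,0,0,-1],[0,0,0,0,0,0,-1],[0,0,0,0,0,0,0.4],[0,0,0,0,0,0,0.4],[0,0,0,0,0,0,0.4],[0,0,0.03,0,0,0,0.4],[0,0,0.05,0,0,0,0.4],[0,0,0.05,0,0,0,-1]]'; python3 -m inch '[[0.03,-0.0195,0,0,0,0,-1],[0.031,-0.02,0,0,0,0,-1],[0.031,-0.02,0,0,0,0,-1],[0.031,-0.02,0,0,0,0,-1],[0.031,-0.02,0,0,0,0,-1],[0.031,-0.02,0,0,0,0,-1],[0.031,-0.02,0,0,0,0,-1],[0.031,-0.02,0,0,0,0,-1],[0.028,-0.018,0,0,0,0,-1],[0,0,0,0,0,0,-1]]'
```

```text
t: 13.0
position: [427.4, 369.6, 142.2]
orientation: [-3.141, -0.001, -3.128]
ft_force: [0.8, 1.2, -0.7]
finger_gap: 46.5
finger_force: 0.0
t: 14.0
position: [705.7, 188.8, 140.4]
orientation: [-3.141, 0.002, -3.132]
ft_force: [-0.4, 0.0, -0.7]
finger_gap: -0.1
finger_force: 0.0
```

```bash
python3 - <<'E'
from h import *
s=manip.sense();print(s['position'],np.degrees(s['orientation']))
c=cam("top");P=cloud(c);np.savez("t2.npz",**c)
m=mask(c,*BLUE,(235,130,265,190));v,u=np.nonzero(m);print("post",len(u),rect(plane(c,u,v,60)) if len(u)>3 else 0)
c=cam("side");P=cloud(c);m=mask(c,*BLUE,(320,150,370,190));q=P[m];print(len(q),np.median(q,0) if len(q) else 0); save(c,"s2",(240,110,400,230),4.5)
E
```

```text
[705.66225656 188.76416869 140.36993414] [-1.79954654e+02  9.78048303e-02 -1.79445554e+02]
post 6 (array([646.1, 183.8]), array([9.1, 3.1]), 90.0)
80 [663.14047248 182.23657149  50.05467661]
```

View pics/s2.png

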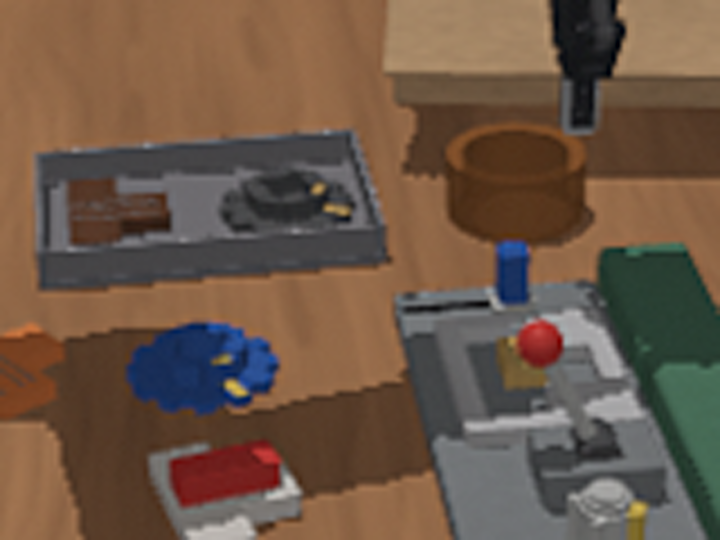

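Both worn parts lie flat in the tray (95,210 and 290,200). The post is at x≈663. I push it back from the far side.

```bash
python3 -m inch '[[-0.01,0.001,-0.03,0,0,0,-1],[0,0,-0.04,0,0,0,-1],[0,0,-0.025,0,0,0,-1],[0,0,0,0,0,0,-1],[-0.01,0,0,0,0,0,-1],[-0.01,0,0,0,0,0,-1],[-0.01,0,0,0,0,0,-1],[-0.01,0,0,0,0,0,-1],[-0.01,0,0,0,0,0,-1],[-0.01,0,0,0,0,0,-1],[-0.01,0,0,0,0,0,-1]]'; python3 -m inch '[[-0.008,0,0,0,0,0,-1],[0,0,0,0,0,0,-1]]'
```

```text
t: 15.2
position: [624.9, 194.1, 48.7]
orientation: [3.141, 0.008, -3.127]
ft_force: [28.2, -1.0, -5.4]
finger_gap: 0.2
finger_force: 14.9
t: 15.4
position: [624.8, 194.2, 49.9]
orientation: [3.139, 0.026, -3.127]
ft_force: [30.4, 0.6, -17.9]
finger_gap: 0.1
finger_force: 15.1
```

```bash
python3 -m inch '[[0.025,0,0,0,0,0,-1],[0,0,0.04,0,0,0,-1],[0,0,0.05,0,0,0,0.8],[0,0,0.02,0,0,0,0.8],[0,0,0,0,0,0,0.8]]';  python3 - <<'E'
from h import *
s=manip.sense();print(s['position'],np.degrees(s['orientation']))
c=cam("top");np.savez("t3.npz",**c)
print("blue",cog(c,BLUE,(240,200,290,250)))
print("orange",cog(c,((3,165,150),(19,255,255)),(400,205,442,250)))
q=mask(c,(0,150,60),(4,255,255),(285,195,340,250))|mask(c,(174,150,60),(180,255,255),(285,195,340,250))
v,u=np.nonzero(q); print("rib",rect(plane(c,u,v,36)),len(u))
cs=cam("side"); 
m=mask(cs,*BLUE,(320,150,370,190));q=cloud(cs)[m];print("post",len(q),np.median(q,0))
m=mask(cs,*BLUE,(262,175,308,205));print("blue side",np.median(cloud(cs)[m],0))
E
```

```text
t: 15.9
position: [641.9, 194.8, 163.0]
orientation: [3.139, 0.011, -3.127]
ft_force: [1.3, 0.6, 0.3]
finger_gap: 43.2
finger_force: 0.0
[641.94668938 194.80977304 162.97636956] [ 179.87820452    0.64076159 -179.14204435]
blue {'enc': (458.9, 160.4, 47.4), 'ctr': array([459.2, 160.6]), 'stripe': np.float64(-58.6), 'yaw': np.float64(-59.7)}
orange {'enc': (456.8, -320.3, 49.9), 'ctr': array([ 457.1, -320.2]), 'stripe': np.float64(-3.7), 'yaw': np.float64(-3.4)}
rib (array([466.7,   7. ]), array([59.1, 20.3]), 14.6) 139
post 84 [604.32022144 181.36497788  47.46025906]
blue side [458.88944903 148.20108824  10.19970325]
```

```bash
python3 -m inch '[[-0.02,-0.004,0,0,0,0.98,0.8],[-0.03,-0.006,0,0,0,0.98,0.8],[-0.03,-0.006,0,0,0,0.98,0.8],[-0.03,-0.006,-0.01,0,0,0.98,0.8],[-0.03,-0.006,-0.02,0,0,0.98,0.8],[-0.03,-0.006,-0.03,0,0,0.98,0.8],[-0.013,0,-0.04,0,0,0,0.8],[0,0,-0.03,0,0,0,0.8],[0,0,0,0,0,0,0.8],[0,0,0,0,0,0,0.8]]'
```

```text
t: 17.0
position: [456.5, 159.6, 25.7]
orientation: [3.141, -0.001, -2.614]
ft_force: [-0.2, -0.7, 1.4]
finger_gap: 77.0
finger_force: 0.0
```

```bash
python3 -m inch '[[0.0025,0.001,-0.0155,0,0,0,0.8],[0,0,0,0,0,0,0.8],[0,0,0,0,0,0,-1],[0,0,0,0,0,0,-1],[0,0,0,0,0,0,-1],[0,0,0,0,0,0,-1],[0,0,0,0,0,0,-1]]' 30; python3 -m inch '[[0,0,0,0,0,0,0.8],[0,0,0,0,0,0,0.8],[0,0,0.01,0,0,0,0.8],[0,0,0.02,0,0,-1,0.8],[0,0,0,0,0,-1,0.8],[0,0,0,0,0,-1,0.8],[0,0,0,0,0,-1,0.8],[0,0,0,0,0,-1,0.8],[0,0,0,0,0,-1,0.8],[0,0,0,0,0,-1,0.8],[0,0,0,0,0,-1,0.8],[0,0,0,0,0,-1,0.8]]';python3 -m inch '[[0,0,0,0,0,-1,0.8],[0,0,0,0,0,-1,0.8],[0,0,0,0,0,-1,0.8],[0,0,0,0,0,-1,0.8],[0,0,0,0,0,-1,0.8],[0,0,0,0,0,-1,0.8],[0,0,0,0,0,-1,0.8],[0,0,0,0,0,-1,0.8],[0,0,0,0,0,-1,0.8],[0,0,0,0,0,0,0.8]]'
```

```text
t: 17.7
position: [460.1, 160.6, 11.7]
orientation: [-3.141, 0.002, -2.615]
ft_force: [-0.6, -0.9, 5.8]
finger_gap: 54.9
finger_force: 31.7
t: 18.9
position: [459.5, 160.5, 40.9]
orientation: [3.141, 0.0, 2.88]
ft_force: [-0.2, 0.4, 0.3]
finger_gap: 76.6
finger_force: 0.0
t: 19.9
position: [459.5, 160.5, 40.8]
orientation: [3.141, 0.0, 2.097]
ft_force: [-1.2, -0.1, -0.3]
finger_gap: 77.0
finger_force: 0.0
```

```bash
python3 -m inch '[[0,0,-0.031,0,0,0,0.8],[0,0,0,0,0,0,0.8],[0,0,0,0,0,0,-1],[0,0,0,0,0,0,-1],[0,0,0,0,0,0,-1],[0,0,0,0,0,0,-1],[0,0,0,0,0,0,-1],[0,0,0,0,0,0,-1]]' 40; python3 -m inch '[[0,0,0.02,0,0,0,-1],[0,0,0.04,0,0,0,-1],[0,0,0.045,0,0,0,-1],[0,0,0.045,0,0,0,-1],[0.008,-0.012,0.02,0,0,0.94,-1],[0.02,-0.029,0,0,0,0.94,-1],[0.025,-0.0365,0,0,0,0.94,-1],[0.025,-0.0365,0,0,0,0.94,-1],[0.025,-0.0365,0,0,0,0.94,-1],[0.025,-0.0365,0,0,0,0.94,-1],[0.025,-0.0365,0,0,0,0.94,-1],[0.025,-0.0365,0,0,0,0,-1]]';python3 -m inch '[[0.0133,-0.019,0,0,0,0,-1],[0.0065,-0.0095,0,0,0,0,-1],[0,0,-0.03,0,0,0,-1],[0,0,0,0,0,0,-1],[0,0,0,0,0,0,-1]]'; python3 -c "
from h import *
s=manip.sense();print(s['moment'],s['ft_force'],s['position'],np.degrees(s['orientation']))"
```

```text
t: 20.7
position: [459.9, 160.6, 10.3]
orientation: [3.14, 0.001, 2.098]
ft_force: [-0.3, 0.3, 6.4]
finger_gap: 54.9
finger_force: 43.4
t: 21.9
position: [637.8, -101.1, 179.2]
orientation: [3.142, -0.001, 2.674]
ft_force: [1.1, 0.2, -1.8]
finger_gap: 54.7
finger_force: 43.7
t: 22.4
position: [656.4, -127.0, 149.0]
orientation: [-3.141, -0.002, 2.673]
ft_force: [0.6, 0.3, -1.5]
finger_gap: 54.4
finger_force: 43.6
[ 0.03147707 -0.01941635  0.01491832] [ 0.61049569  0.33293985 -1.50203954] [ 656.35410564 -126.97794718  149.01601596] [-1.79992142e+02 -1.37697585e-01  1.53149093e+02]
```

```bash
python3 -m inch '[[0.0007,-0.0008,-0.03,0,0,0,-1],[0,0,-0.012,0,0,0,-1],[0,0,-0.01,0,0,0,-1],[0,0,0,0,0,0,-1]]';python3 -m inch '[[0,0,-0.005,0,0,0,-1],[0,0,-0.005,0,0,0,-1],[0,0,0,0,0,0,-1]]'; python3 -c "
from h import *
s=manip.sense();print(s['moment'],s['ft_force'],s['position'],np.degrees(s['orientation']))"
```

```text
t: 22.8
position: [657.2, -128.3, 96.4]
orientation: [-3.141, -0.002, 2.672]
ft_force: [-0.5, 0.2, -3.1]
finger_gap: 54.2
finger_force: 43.6
t: 23.1
position: [657.6, -128.8, 86.9]
orientation: [-3.142, -0.001, 2.672]
ft_force: [0.6, -0.2, -2.7]
finger_gap: 55.0
finger_force: 43.7
[-0.00869416 -0.01088294  0.0060796 ] [ 0.56096595 -0.2181851  -2.74453976] [ 657.62207313 -128.80661797   86.93393461] [-1.79999114e+02 -3.04773820e-02  1.53094527e+02]
```

```bash
python3 -m inch '[[0,0,-0.01,0,0,0,-1],[0,0,-0.01,0,0,0,-1],[0,0,0,0,0,0,-1]]'; python3 -m inch '[[0,0,-0.01,0,0,0,-1],[0,0,-0.01,0,0,0,-1],[0,0,-0.008,0,0,0,-1],[0,0,0,0,0,0,-1]]';  python3 -c "
from h import *
s=manip.sense();print(s['moment'],s['ft_force'],s['position'],np.degrees(s['orientation']))"
```

```text
t: 23.4
position: [657.3, -128.8, 65.3]
orientation: [-3.141, -0.002, 2.672]
ft_force: [0.4, 0.2, -2.9]
finger_gap: 54.6
finger_force: 43.6
t: 23.8
position: [657.6, -128.8, 39.9]
orientation: [-3.142, -0.0, 2.672]
ft_force: [-3.2, 1.3, 6.0]
finger_gap: 54.7
finger_force: 45.7
[ 0.15919356  0.53052411 -0.02175369] [-3.22540574  1.31695854  6.01185284] [ 657.60518459 -128.78942194   39.9408188 ] [-1.79998257e+02 -1.25615446e-02  1.53101435e+02]
```

```bash
python3 -m inch '[[0,0,0,0,0,0,0.6],[0,0,0,0,0,0,0.8],[0,0,0,0,0,0,0.8],[0,0,0.03,0,0,0,0.8],[0,0,0.045,0,0,0,0.8],[0,0,0.045,0,0,0,0.8],[0,0,0.01,0,0,-0.95,0.8],[-0.01,-0.01,0,0,0,-0.95,0.8],[-0.02,-0.019,0,0,0,-0.95,0.8],[-0.02,-0.019,0,0,0,-0.95,0.8],[-0.02,-0.019,0,0,0,-0.95,0.8],[-0.02,-0.019,0,0,0,-0.95,0.8]]'; python3 -m inch '[[-0.02,-0.019,0,0,0,-0.95,0.8],[-0.02,-0.019,0,0,0,-0.95,0.8],[-0.02,-0.019,-0.01,0,0,-0.95,0.8],[-0.02,-0.019,-0.02,0,0,-0.95,0.8],[-0.02,-0.019,-0.03,0,0,-0.95,0.8],[-0.01,-0.01,-0.03,0,0,-0.95,0.8],[0,0,-0.02,0,0,-0.95,0.8],[0,0,0,0,0,-0.95,0.8],[0,0,0,0,0,0,0.8]]'; python3 - <<'E'
from h import *
s=manip.sense();print(s['position'],np.degrees(s['orientation']))
c=cam("side");save(c,"s4",(250,140,480,370),2.6)
P=cloud(c);m=mask(c,*BLUE,(345,205,405,265));q=P[m];print(len(q),np.percentile(q[:,2],[5,50,90,97]))
E
```

```text
t: 25.0
position: [567.0, -215.5, 169.1]
orientation: [3.142, -0.0, 2.171]
ft_force: [1.1, -0.4, -0.5]
finger_gap: 76.8
finger_force: 0.0
t: 25.9
position: [457.4, -319.9, 58.4]
orientation: [-3.141, -0.001, 1.51]
ft_force: [-0.2, -0.2, 0.1]
finger_gap: 76.9
finger_force: 0.0
[ 457.42905587 -319.85341405   58.42767453] [-1.79944722e+02 -5.03034746e-02  8.65259026e+01]
645 [33.52597958 39.46934213 52.84062851 54.31906128]
```

View pics/s4.png

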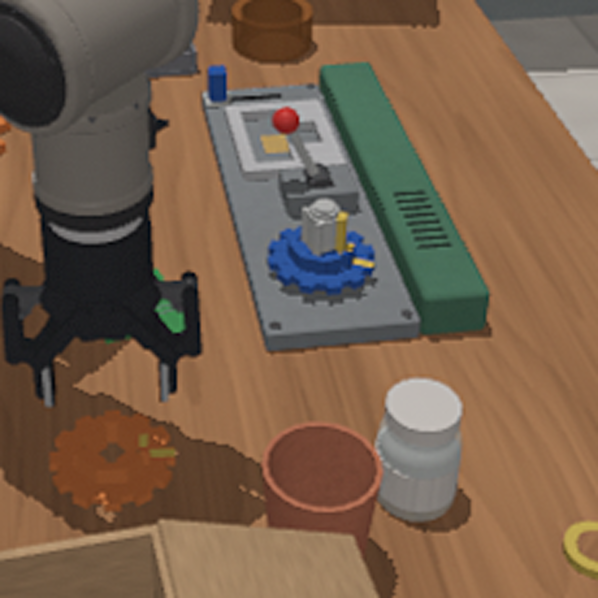

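Blue is home on the hub (320,260; boss top z≈53), and the gripper is over the orange cog (112,460), which lies clear of the cup. I do the same two-way squeeze.

```bash
python3 -m inch '[[0,0,-0.03,0,0,0,0.8],[0,0,-0.018,0,0,0,0.8],[0,0,0,0,0,0,0.8],[0,0,0,0,0,0,-1],[0,0,0,0,0,0,-1],[0,0,0,0,0,0,-1],[0,0,0,0,0,0,-1],[0,0,0,0,0,0,-1]]' 30; python3 -m inch '[[0,0,0,0,0,0,0.8],[0,0,0,0,0,0,0.8],[0,0,0.01,0,0,0,0.8],[0,0,0.02,0,0,1,0.8],[0,0,0,0,0,1,0.8],[0,0,0,0,0,1,0.8],[0,0,0,0,0,1,0.8],[0,0,0,0,0,1,0.8],[0,0,0,0,0,1,0.8],[0,0,0,0,0,1,0.8],[0,0,0,0,0,1,0.8],[0,0,0,0,0,1,0.8]]';python3 -m inch '[[0,0,0,0,0,1,0.8],[0,0,0,0,0,1,0.8],[0,0,0,0,0,1,0.8],[0,0,0,0,0,1,0.8],[0,0,0,0,0,1,0.8],[0,0,0,0,0,1,0.8],[0,0,0,0,0,1,0.8],[0,0,0,0,0,1,0.8],[0,0,0,0,0,1,0.8],[0,0,0,0,0,0,0.8]]'; python3 -m inch '[[0,0,-0.031,0,0,0,0.8],[0,0,0,0,0,0,0.8],[0,0,0,0,0,0,-1],[0,0,0,0,0,0,-1],[0,0,0,0,0,0,-1],[0,0,0,0,0,0,-1],[0,0,0,0,0,0,-1],[0,0,0,0,0,0,-1]]' 40
```

```text
t: 26.75
position: [458.6, -320.5, 12.7]
orientation: [3.139, 0.002, 1.512]
ft_force: [0.3, 0.6, 6.9]
finger_gap: 55.3
finger_force: 33.0
t: 27.95
position: [457.9, -320.0, 41.9]
orientation: [3.141, 0.0, 2.3]
ft_force: [-0.2, 0.3, 0.7]
finger_gap: 76.6
finger_force: 0.0
t: 28.95
position: [457.9, -319.9, 41.8]
orientation: [-3.141, 0.0, 3.083]
ft_force: [-0.3, 0.1, 0.3]
finger_gap: 76.9
finger_force: 0.0
t: 29.75
position: [458.3, -320.3, 11.4]
orientation: [-3.14, 0.002, 3.082]
ft_force: [-0.4, 0.9, 6.3]
finger_gap: 54.7
finger_force: 43.5
```

```bash
python3 -m inch '[[0,0,0.02,0,0,0,-1],[0,0,0.04,0,0,0,-1],[0,0,0.045,0,0,0,-1],[0,0,0.04,0,0,0,-1],[0.0095,0.0093,0,0,0,-0.94,-1],[0.02,0.019,0,0,0,-0.94,-1],[0.03,0.029,0,0,0,-0.94,-1],[0.03,0.029,0,0,0,-0.94,-1],[0.03,0.029,0,0,0,-0.94,-1],[0.03,0.029,0,0,0,0,-1],[0.03,0.028,0,0,0,0,-1],[0.015,0.014,0,0,0,0,-1]]';python3 -m inch '[[0.005,0.005,-0.01,0,0,0,-1],[0,0,-0.02,0,0,0,-1],[0,0,0,0,0,0,-1],[0,0,0,0,0,0,-1]]'; python3 -c "
from h import *
s=manip.sense();print(s['ft_force'],s['position'],np.degrees(s['orientation']))"
```

```text
t: 30.95
position: [653.9, -130.4, 154.5]
orientation: [3.141, -0.001, 2.674]
ft_force: [0.0, -0.9, -3.2]
finger_gap: 54.5
finger_force: 43.9
t: 31.35
position: [656.2, -129.2, 124.4]
orientation: [-3.141, -0.002, 2.671]
ft_force: [0.1, -0.5, -2.8]
finger_gap: 54.5
finger_force: 43.9
[ 0.07075032 -0.47063464 -2.77021262] [ 656.24050864 -129.24047733  124.42329456] [-1.79970330e+02 -1.33621273e-01  1.53034849e+02]
```

```bash
python3 -m inch '[[0.0012,0.0004,-0.015,0,0,0,-1],[0,0,-0.012,0,0,0,-1],[0,0,0,0,0,0,-1]]';python3 -m inch '[[0,0,-0.005,0,0,0,-1],[0,0,-0.005,0,0,0,-1],[0,0,0,0,0,0,-1]]'; python3 -m inch '[[0,0,-0.008,0,0,0,-1],[0,0,-0.008,0,0,0,-1],[0,0,-0.008,0,0,0,-1],[0,0,-0.003,0,0,0,-1],[0,0,0,0,0,0,-1]]'; python3 -c "
from h import *
s=manip.sense();print(s['moment'],s['ft_force'],s['position'],np.degrees(s['orientation']))"
```

```text
t: 31.65
position: [657.2, -128.2, 95.6]
orientation: [-3.141, -0.004, 2.672]
ft_force: [-0.9, -0.2, -3.1]
finger_gap: 54.9
finger_force: 43.8
t: 31.95
position: [658.1, -128.0, 87.5]
orientation: [-3.141, -0.001, 2.672]
ft_force: [-0.8, -0.6, -2.3]
finger_gap: 54.4
finger_force: 43.9
t: 32.45
position: [658.4, -128.1, 62.9]
orientation: [3.142, 0.0, 2.672]
ft_force: [-5.5, 1.2, 10.6]
finger_gap: 54.4
finger_force: 46.6
[ 0.20011032  0.96044578 -0.03435094] [-5.54064732  1.15670441 10.60258257] [ 658.41276198 -128.07225865   62.91339946] [1.79999106e+02 2.45384042e-02 1.53106660e+02]
```

```bash
python3 -m inch '[[0,0,0,0,0,0,0.6],[0,0,0,0,0,0,0.6],[0,0,0,0,0,0,0.6],[0,0,0.03,0,0,0,0.6],[0,0,0.045,0,0,0,0.4],[0,0,0.03,0,0,0,0.2],[-0.01,0.007,0,0,0,0.92,0],[-0.02,0.0142,0,0,0,0.92,0],[-0.025,0.018,0,0,0,0.92,0],[-0.025,0.018,0,0,0,0.92,0],[-0.025,0.018,0,0,0,0.92,0],[-0.025,0.018,0,0,0,0.92,0]]'; python3 - <<'E'
from h import *
s=manip.sense();print(s['position'],np.degrees(s['orientation']))
c=cam("top");np.savez("t5.npz",**c); save(c,"t5",(230,110,450,300),3)
q=mask(c,(0,150,60),(4,255,255),(280,190,345,255))|mask(c,(174,150,60),(180,255,255),(280,190,345,255))
v,u=np.nonzero(q); print("rib",rect(plane(c,u,v,36)) if len(u) else 0,len(u))
s=cam("side");P=cloud(s);m=mask(s,(3,150,90),(16,255,255),(345,190,405,265));q=P[m];print("orange z",len(q),np.percentile(q[:,2],[5,50,90,97]))
q=mask(s,(0,150,60),(4,255,255),(265,200,315,240))|mask(s,(174,150,60),(180,255,255),(265,200,315,240))
q=P[q]; q=q[q[:,2]>31]; print("rib side",rect(q),len(q))
E
```

```text
t: 33.65
position: [527.5, -34.3, 166.0]
orientation: [3.141, 0.0, -3.126]
ft_force: [0.6, 0.3, 1.1]
finger_gap: 43.0
finger_force: 0.0
[527.49437337 -34.34606366 166.04099192] [ 1.79992316e+02  5.03244093e-03 -1.79126168e+02]
rib 0 0
orange z 630 [56.62571753 61.53476312 74.99881053 76.16891085]
rib side (array([468.4,   7.1]), array([60.1, 28.6]), 11.5) 159
```

View pics/t5.png

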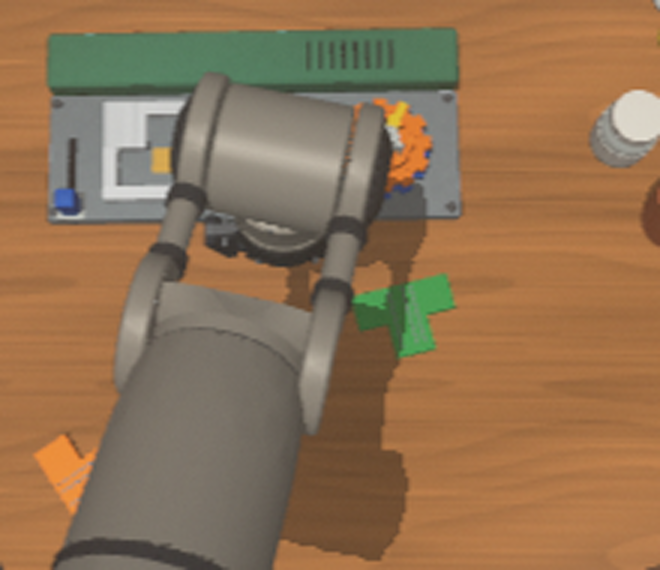

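Both cogs are home (orange plate z≈61, boss top 75–76), and the post is in at (66,200). The side view gives the same shoe pose as before. Gripping its rib.

```bash
python3 -m inch '[[-0.02,0.014,-0.02,0,0,0.91,0],[-0.02,0.014,-0.04,0,0,0.91,0],[-0.0205,0.0133,-0.04,0,0,0.91,0],[0,0,-0.03,0,0,0,0],[0,0,0,0,0,0,0],[0,0,0,0,0,0,0]]'; python3 - <<'E'
from h import *
s=manip.sense();print(s['position'],np.degrees(s['orientation']))
E
```

```text
t: 34.35
position: [469.2, 5.9, 36.6]
orientation: [-3.141, 0.001, -2.892]
ft_force: [0.7, -0.1, -0.0]
finger_gap: 42.4
finger_force: 0.0
[469.17230836   5.94058238  36.58668703] [-1.79990045e+02  2.92004411e-02 -1.65706786e+02]
```

```bash
python3 -m inch '[[-0.002,0.001,-0.01,0,0,0,0],[0,0,-0.0075,0,0,0,0],[0,0,0,0,0,0,0],[0,0,0,0,0,0,-1],[0,0,0,0,0,0,-1],[0,0,0,0,0,0,-1],[0,0,0,0,0,0,-1],[0,0,0,0,0,0,-1]]' 50; python3 - <<'E'
from h import *
s=manip.sense();print(s['position'],np.degrees(s['orientation']),s['moment'])
for f in("top0.npz","t3.npz"):
    c=dict(np.load(f)); g=c["pixels"].astype(int); H=hsv(c)
    a=np.radians(14.5); Rm=np.array([[np.cos(a),np.sin(a)],[-np.sin(a),np.cos(a)]])
    def loc(m,z): v,u=np.nonzero(m); return (plane(c,u,v,z)[:,:2]-[467,7])@Rm.T
    w=loc(mask(c,(0,0,95),(180,75,255),(285,195,340,250)),16); r=loc(mask(c,(0,150,60),(4,255,255),(285,195,340,250))|mask(c,(174,150,60),(180,255,255),(285,195,340,250)),36)
    print("white",len(w),np.percentile(w,[1,99],axis=0).round(1).tolist(),"rib",np.percentile(r,[1,99],axis=0).round(1).tolist())
E
```

```text
t: 35.15
position: [466.5, 7.2, 19.2]
orientation: [-3.141, 0.001, -2.891]
ft_force: [0.7, -0.1, 5.0]
finger_gap: 22.8
finger_force: 50.9
[466.50076782   7.21820514  19.23549992] [-1.79972286e+02  6.59663268e-02 -1.65652729e+02] [-0.00864863  0.11024694 -0.00382287]
white 396 [[-33.5, -48.8], [38.4, 50.8]] rib [[-29.1, -10.1], [28.5, 10.2]]
white 396 [[-33.5, -48.8], [38.4, 50.8]] rib [[-29.5, -10.1], [28.5, 10.2]]
```

```bash
python3 -m inch '[[0,0,0.02,0,0,0,-1],[0,0,0.04,0,0,0,-1],[0,0,0.04,0,0,0,-1],[0.01,0.006,0.01,0,0,-0.9,-1],[0.025,0.012,0,0,0,-0.9,-1],[0.03,0.0135,0,0,0,-0.9,-1],[0.03,0.013,0,0,0,0,-1],[0.03,0.013,0,0,0,0,-1],[0.03,0.013,0,0,0,0,-1],[0.025,0.009,0,0,0,0,-1],[0.0113,0.0045,-0.02,0,0,0,-1],[0,0,0,0,0,0,-1]]';python3 -m inch '[[0,0,-0.02,0,0,0,-1],[0,0,-0.01,0,0,0,-1],[0,0,0,0,0,0,-1],[0,0,0,0,0,0,-1]]'; python3 - <<'E'
from h import *
s=manip.sense();print(s['position'],np.degrees(s['orientation']),s['moment'])
E
```

```text
t: 36.35
position: [656.2, 92.0, 104.7]
orientation: [3.141, -0.006, -3.126]
ft_force: [-0.4, 0.1, -3.5]
finger_gap: 22.8
finger_force: 49.9
t: 36.75
position: [657.1, 91.1, 79.2]
orientation: [3.142, -0.0, -3.127]
ft_force: [-0.2, -0.1, -2.5]
finger_gap: 22.9
finger_force: 49.9
[657.07926518  91.13043656  79.16678148] [ 1.79995788e+02 -1.49222379e-02 -1.79168690e+02] [-0.00676501 -0.03297058  0.00212192]
```

```bash
python3 -m inch '[[0.0005,0,-0.015,0,0,0,-1],[0,0,-0.011,0,0,0,-1],[0,0,-0.003,0,0,0,-1],[0,0,0,0,0,0,-1]]';python3 -m inch '[[0,0,-0.003,0,0,0,-1],[0,0,-0.002,0,0,0,-1],[0,0,0,0,0,0,-1]]'; python3 - <<'E'
from h import *
s=manip.sense();print(s['position'],np.degrees(s['orientation']),s['moment'])
E
```

```text
t: 37.15
position: [657.2, 91.3, 48.6]
orientation: [3.142, -0.002, -3.127]
ft_force: [-0.1, 0.1, -1.9]
finger_gap: 22.6
finger_force: 50.0
t: 37.45
position: [657.8, 91.3, 44.6]
orientation: [3.142, -0.0, -3.127]
ft_force: [0.7, -0.1, -2.1]
finger_gap: 22.7
finger_force: 50.0
[657.75617545  91.3454933   44.61600762] [ 1.79995545e+02 -8.37840223e-03 -1.79154063e+02] [0.0275289  0.03714294 0.01207396]
```

In the pocket without contact; lowering to the floor.

```bash
python3 -m inch '[[0,0,-0.003,0,0,0,-1],[0,0,-0.003,0,0,0,-1],[0,0,0,0,0,0,-1]]'; python3 -m inch '[[0,0,-0.002,0,0,0,-1],[0,0,0,0,0,0,-1]]'
```

```text
t: 37.75
position: [658.1, 91.3, 39.4]
orientation: [3.142, 0.001, -3.127]
ft_force: [-1.8, -0.0, 3.6]
finger_gap: 22.7
finger_force: 50.5
t: 37.95
position: [658.1, 91.4, 39.2]
orientation: [-3.142, 0.002, -3.127]
ft_force: [-7.0, -0.3, 14.1]
finger_gap: 22.6
finger_force: 51.9
```

```bash
python3 -m inch '[[0,0,0.002,0,0,0,-1],[0,0,0,0,0,0,0],[0,0,0,0,0,0,0],[0,0,0,0,0,0,0],[0,0,0.03,0,0,0,0],[0,0,0.045,0,0,0,0],[0,0,0.045,0,0,0,-1],[-0.02,-0.025,0,0,0,0,-1],[-0.03,-0.03,0,0,0,0,-1],[-0.02,-0.03,0,0,0,0,-1],[0,-0.025,0,0,0,0,-1],[0,0,0,0,0,0,-1]]'; python3 - <<'E'
from h import *
s=manip.sense();print(s['position'],np.degrees(s['orientation']))
c=cam("side");P=cloud(c);save(c,"s7",(300,120,440,270),4)
q=mask(c,(0,170,90),(4,255,255),(325,165,385,205))|mask(c,(174,170,90),(180,255,255),(325,165,385,205))
print(np.median(P[q],0),np.percentile(P[q][:,2],[5,50,95]))
E
```

```text
t: 39.15
position: [587.6, -21.6, 159.0]
orientation: [-3.141, 0.0, -3.13]
ft_force: [-0.2, -0.1, 0.9]
finger_gap: -0.1
finger_force: 0.0
[587.57801737 -21.56204535 158.95685042] [-1.79953424e+02  2.68347616e-02 -1.79349072e+02]
[644.52396713  79.0592334   57.78536048] [ 42.30240994  57.78536048 126.28273868]
```

View pics/s7.png

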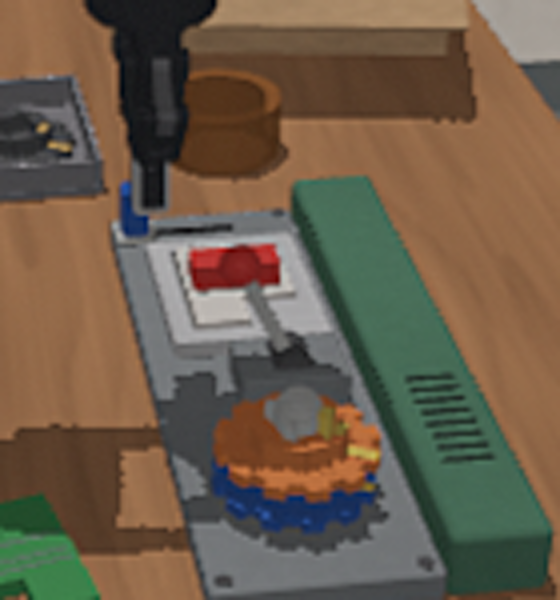

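The shoe is seated (rib at (235,268), top z≈57) and the cogs are stacked on the hub (300,460). Now the lever.

```bash
python3 -m inch '[[0,0.003,-0.03,0,0,0,-1],[0,0,-0.029,0,0,0,-1],[0,0,0,0,0,0,-1],[0.01,0,0,0,0,0,-1],[0.01,0,0,0,0,0,-1],[0.01,0,0,0,0,0,-1],[0.01,0,0,0,0,0,-1],[0.01,0,0,0,0,0,-1],[0.01,0,0,0,0,0,-1],[0.01,0,0,0,0,0,-1],[0.01,0,0,0,0,0,-1]]'; python3 -m inch '[[0.008,0,0,0,0,0,-1],[0.005,0,0,0,0,0,-1],[0,0,0,0,0,0,-1]]'
```

```text
t: 40.3
position: [668.8, -14.7, 101.3]
orientation: [3.141, 0.001, -3.126]
ft_force: [-0.6, 0.5, -0.3]
finger_gap: 0.1
finger_force: 0.4
t: 40.6
position: [681.5, -15.3, 100.0]
orientation: [3.142, 0.001, -3.126]
ft_force: [0.0, -0.1, -0.3]
finger_gap: -0.0
finger_force: 0.0
```

```bash
python3 -m inch '[[0.005,0,0,0,0,0,-1],[0.004,0,0,0,0,0,-1],[0,0,0,0,0,0,-1]]'; python3 - <<'E'
from h import *
c=cam("side");P=cloud(c);save(c,"s8",(300,120,440,270),3.5)
q=mask(c,(0,170,90),(4,255,255),(340,150,420,225))|mask(c,(174,170,90),(180,255,255),(340,150,420,225))
k=P[q]; k=k[k[:,2]>80]; print(len(k),np.median(k,0))
E
```

```text
t: 40.9
position: [690.2, -15.7, 99.7]
orientation: [3.142, 0.0, -3.127]
ft_force: [0.6, -0.2, 0.1]
finger_gap: -0.1
finger_force: 0.0
68 [712.05628046 -26.76245426 120.20501253]
```

View pics/s8.png

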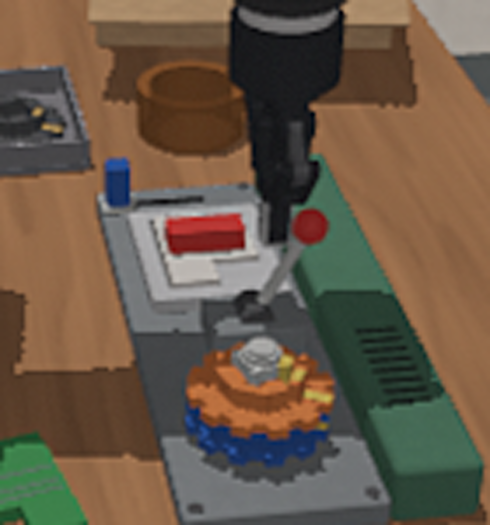

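The lever is leaning away (ball at (310,225), x≈712; fully on is about 714). I push until the stop is felt.

```bash
python3 -m inch '[[0.004,0,0,0,0,0,-1],[0,0,0,0,0,0,-1]]'; python3 -m inch '[[0.004,0,0,0,0,0,-1],[0,0,0,0,0,0,-1]]'; python3 -m inch '[[0.003,0,0,0,0,0,-1],[0,0,0,0,0,0,-1]]'
```

```text
t: 41.15
position: [692.2, -15.8, 99.4]
orientation: [3.141, -0.005, -3.127]
ft_force: [-6.4, -0.8, 2.8]
finger_gap: 0.1
finger_force: 3.6
t: 41.35
position: [692.6, -15.7, 99.2]
orientation: [3.141, -0.014, -3.127]
ft_force: [-22.4, -0.2, 9.6]
finger_gap: -0.1
finger_force: 10.6
t: 41.55
position: [692.9, -15.7, 99.2]
orientation: [3.141, -0.02, -3.127]
ft_force: [-32.0, -2.6, 15.3]
finger_gap: -0.1
finger_force: 16.0
```

At the stop. Backing off, then a last check.

```bash
python3 -m inch '[[-0.015,0,0,0,0,0,-1],[-0.03,0,0,0,0,0,-1],[-0.03,0,0.02,0,0,0,-1],[-0.03,0,0.04,0,0,0,-1],[-0.04,0,0.04,0,0,0,-1],[-0.04,0.03,0.03,0,0,0,-1],[-0.04,0.04,0,0,0,0,-1],[-0.04,0.04,0,0,0,0,-1],[0,0.04,0,0,0,0,-1],[0,0,0,0,0,0,-1]]'; python3 - <<'E'
from h import *
c=cam("side");P=cloud(c);save(c,"s9",(230,110,440,280),3.5)
def red(b): return mask(c,(0,170,90),(4,255,255),b)|mask(c,(174,170,90),(180,255,255),b)
k=P[red((340,150,420,225))]; print("ball",np.median(k[k[:,2]>80],0)); k=P[red((325,160,385,205))];k=k[(k[:,2]>50)&(k[:,2]<63)];print("rib",rect(k),np.median(k[:,2]))
m=mask(c,*BLUE,(320,150,370,190));print("post",np.median(P[m],0))
m=mask(c,(0,0,140),(180,60,255),(335,175,385,215));q=P[m];h=[np.median(q[(q[:,1]>a)&(q[:,1]<a+15)&(q[:,0]>630)&(q[:,0]<690)][:,2]) for a in range(30,150,15)];print("white z by y",np.round(h,1))
c=cam("top"); q=mask(c,(0,150,60),(4,255,255),(268,140,308,180))|mask(c,(174,150,60),(180,255,255),(268,140,308,180)); v,u=np.nonzero(q); print("rib top",len(u),rect(plane(c,u,v,56)) if len(u)>3 else 0)
E
```

```text
t: 42.55
position: [454.7, 124.3, 221.8]
orientation: [3.14, 0.002, -3.123]
ft_force: [0.8, 0.2, -0.3]
finger_gap: -0.2
finger_force: 0.0
ball [714.07069522 -27.12039279 119.79838272]
rib (array([660.2,  89.5]), array([57.6, 28.5]), 3.1) 56.42309679789662
post [604.02883491 180.73837464  48.2384101 ]
white z by y [33.4 35.8 36.1 37.2  nan 36.3 36.3 34.5]
rib top 147 (array([656.6,  90.9]), array([59.7, 21.2]), 1.1)
  return _methods._mean(a, axis=axis, dtype=dtype,
  ret = ret.dtype.type(ret / rcount)
```

View pics/s9.png

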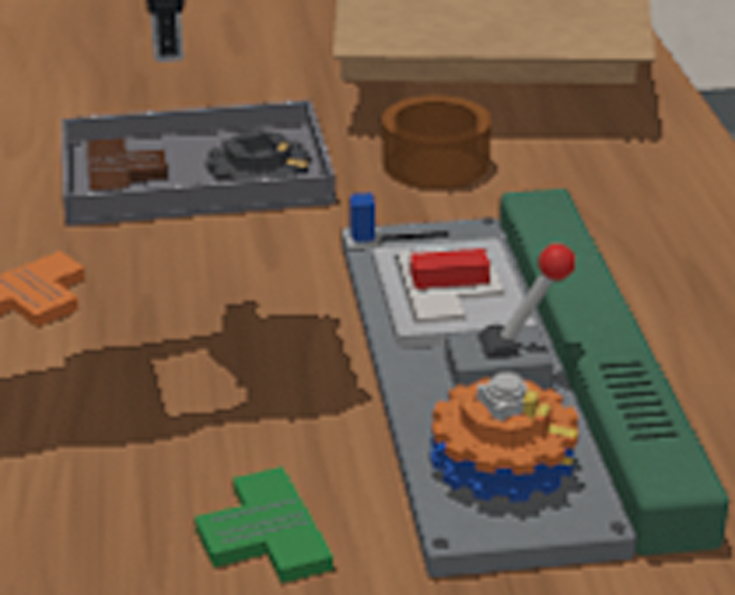

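The final picture shows both worn parts flat in the tray (125,160 and 260,155), the post in (362,218), and the shoe flat and square (450,270). Both cogs are home (505,440), the lever is on (555,262), and the look-alikes and bystanders in view (tape roll) are untouched.

```bash
python3 -c "
from plant import manip
print(manip.close_job())"
```

```text
the job is handed in; nothing more can be done
None
```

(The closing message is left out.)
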